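# Lay out the next binding job in reverse order

### The arm

A 6-joint arm with a two-finger parallel gripper is mounted at the origin on the work surface. World frame = base frame: x ahead of the robot, y to its left, z up, the work surface at z = 0. Lengths are in mm, angles in rad, forces in N, time in s.
With the tool pointing down it reaches from about 300 to 775 mm from the base axis. Payload 14.6 kg.
Tool frame: the origin (TCP) lies between the finger pads; the fingertips stand 8 mm ahead of it and the grasp point (between the pads) lies 11 mm behind it; y points along the fingers, x is the direction in which the jaws open and shut, and the axes are right-handed (so a half turn about y gives the same grasp; the last joint's range is limited). The gripper opens to 94 mm and grips with 3 to 60 N. Pads are 16 mm wide; open, the fingers measure 119 mm over their backs; the gripper's body (75 mm by 177 mm) begins 78 mm behind the grasp point.
Start: joints at [-1.341, 0.3, 1.521, -0, 1.321, -0.067], TCP at [160.847, -525.944, 213.446] pointing down, gripper open.
Joint ranges: [-3.03, 3.03], [-0.79, 2.21], [0.23, 2.52], [-1.04, 4.18], [0, 3.07], [-2.55, 2.55]. Speed limits (rad/s): [2.22, 2.22, 2.57, 3.14, 3.14, 3.14].

### API

Orientations are given as [roll, pitch, yaw] about the fixed x, y, z axes, in that order (R = Rz(yaw) Ry(pitch) Rx(roll)).
In Python, from cell import read_state, imaging, order gives the robot as it stands. The module is installed in compiled form; this text tells all that it offers.
- The arm moves only by the shell command python3 -m handwheel 'ROWS' [FORCE]. ROWS is JSON, a list that holds one entry, the list of rows, each a list of 7 numbers: the shift along the tool's x, y, z in mm, then the turn, a rotation vector about the tool's x, y, z in degrees, then the opening, from -1 (shut) to 1 (fully open), so that 0 is half open. A call has 1 to 5 rows; each row is the pose to reach, as a shift and turn from the pose measured when the call began, along the tool's axes at that moment; what a row does not reach only later rows make up. A row lasts 1/12 s, in which the tool goes at most 41.7 mm and 7.16 degrees, less where a joint would pass 70% of its speed; a pose out of reach is approached as far as the arm can. A call with a gripper value outside its range is refused whole. The fingers move at their own pace and stop on an object; FORCE is the grip in N (left out, the last holds). Time passes only in rows, so rows that repeat a pose let the fingers close. It gives the time, the measured TCP pose, the force and the opening at its end, in the units of the state.
- read_state(): the state, without advancing time (a new reading comes with each control period).
- imaging.camera(name): name is "scene" or "side" or "wrist"; returns (picture, depth): 480x640x3 uint8, red, green, blue; 480x640 float32, mm along the optical axis (not along the pixel's ray), 0 where there is no reading.
- imaging.get_calibration(name): a dict with "mtx" (3x3 intrinsics, pixels), "dist" ([k1, k2, p1, p2, k3] as OpenCV has them; the pictures are not rectified), "world_from_camera" (4x4, takes a point from camera to world coordinates); the wrist camera has in their place "hand_eye" (4x4, takes a point from camera to tool coordinates, whose origin is the TCP and whose axes are the tool frame's). Camera axes: x right, y down, z forward; pixel columns grow to the right and rows downward; lengths in mm; the calibration is good to about 2 mm. A picture is of the moment at which its call begins: read the wrist's pose just before it. get_calibration takes no time and is no camera call.
- order.sign_off(): hands the job in, once; it reports no verdict.
The state is a dict: "clock": time; "joints": joint angles; "qd": joint speeds; "effort": joint torques, N m; "eef_pos": TCP position; "eef_rot": TCP orientation; "wrist_force": force on the tool from outside, world axes, zero at the start; "moment": the same for the moment, N m; "finger_gap": finger opening in mm.
Only numpy, scipy, OpenCV 4.12 (cv2) and the standard library are available. Lean on these libraries where they do the work, as an engineer would, in place of code of your own. Each camera call takes 0.05 s, during which the arm holds its last target.

### The job

The four items standing in the dark rack are lined up in the order they are used for mounting a ski binding. For the dismounting job, move all four to the empty white rack in the reverse order: the item nearest the yellow end block of the dark rack goes into the bay farthest from the yellow block of the white rack, and so on, one item to each bay. Set each one down gently, upright and flat on the floor in the middle of its bay, never tipping one over.

Things in the scene. Friction and masses are not known exactly. Their poses are not given: they have to be found in the camera images.
- chuck: bayonet-socket drill chuck in polished chrome, standing nose up: straight round sleeve 38 mm in diameter up to 34 mm above its foot, then tapering to 18 mm at 54 mm; about 0.28 kg. Origin: centre of its underside, z up. Round, so it can be gripped from any side on the sleeve.
- riser: matte black carbon heel riser, a block 36 mm (its x) by 44 mm (its y), upright faces to 32 mm high, sloping ribbed top up to about 40 mm; about 0.10 kg. Origin: centre of its underside, z up. Grip across its x.
- retainer: orange U-shaped brake retainer standing in the dark rack (an identical spare lies loose elsewhere on the bench and is not part of the job), 40 mm (its x) by 42 mm (its y), 40 mm high: a 10 mm base and two upright walls 8 mm thick whose outer faces are at x = +-20 mm; about 0.07 kg. Origin: centre of its underside, z up. Grip across the outer faces along its x.
- wrench_head: titanium-grey torque wrench head: round drum 42 mm in diameter and 32 mm high with a 12.7 mm square drive on top (up to 44 mm) and a 16 mm thick shank stub that points along its +y to 34 mm from the centre, 9 to 25 mm above its foot; about 0.26 kg. Origin: centre of the drum's underside, z up. Grip the drum across its x.
- blue_pad: blue rubber pad, 60 x 64 x 4 mm, fixed on the floor of the start rack under the chuck (its upper face 12 mm above the bench). It always belongs to the chuck and stays where it is, so its place along the start rack records where the chuck stood. Origin: centre of its underside; same axes as the start rack.
- green_pad: green rubber pad, 60 x 64 x 4 mm, fixed on the floor of the start rack under the riser (its upper face 12 mm above the bench). It always belongs to the riser and stays where it is, so its place along the start rack records where the riser stood. Origin: centre of its underside; same axes as the start rack.
- white_pad: white rubber pad, 60 x 64 x 4 mm, fixed on the floor of the start rack under the retainer (its upper face 12 mm above the bench). It always belongs to the retainer and stays where it is, so its place along the start rack records where the retainer stood. Origin: centre of its underside; same axes as the start rack.
- red_pad: red rubber pad, 60 x 64 x 4 mm, fixed on the floor of the start rack under the wrench head (its upper face 12 mm above the bench). It always belongs to the wrench head and stays where it is, so its place along the start rack records where the wrench head stood. Origin: centre of its underside; same axes as the start rack.
- start_rack: dark rack where the items stand at the start, each mid-pad, turned up to 0.25 rad. Fixed, 72 x 320 mm, floor 8 mm and side rims 14 mm above the bench, rims 64 mm apart. Origin: centre of its underside; y along the row towards its yellow end block (30 mm high), x across. Places at x = 0, y = +108, +36, -36 and -108 mm in its frame.
- next_rack: white rack, empty at the start. Fixed, 72 x 320 mm, floor 8 mm and side rims 14 mm above the bench, rims 64 mm apart. Origin: centre of its underside; y along the row towards its yellow end block (30 mm high), x across. Ribs 4 mm thick, high as the rims, part it into four bays 64 x 68 mm with centres at x = 0, y = +108, +36, -36 and -108 mm in its frame.

How it is judged:
By the outcome, as a careful person would: the job done as asked, in the order asked, and still so for the second after the job is handed in, with the robot touching nothing.
It also fails if it takes over 128 s, if anything falls off the work surface, if the arm or the gripper's body presses on something with over 40 N, if the wrist force passes 120 N, or if a joint passes its speed limit or range.

## Working session

There is one attempt and no reset: what is moved stays moved. The work goes in short steps, Python scripts to look and compute and a shell command to move; the robot and the scene stay as the last step left them, time stands still between calls to the robot, and variables do not carry over. Pictures are saved under pics/ and viewed, and the job is handed in when it is done.

```bash
mkdir -p pics; ls
python3 - <<'E'
from cell import read_state, imaging
import cv2
print(read_state())
for n in ["scene","side","wrist"]:
    p,d=imaging.camera(n); cv2.imwrite(f"pics/{n}0.png",p[:,:,::-1])
    c=imaging.get_calibration(n); print(n,c)
E
```

```text
pics
{'clock': 0.0, 'joints': array([-1.34060233e+00,  3.00477353e-01,  1.52156468e+00, -7.10404731e-06,
        1.32069639e+00, -6.65804477e-02]), 'qd': array([ 1.26801613e-04,  6.32749498e-05,  9.52025372e-04, -3.60601095e-04,
       -6.96768610e-04,  5.45151336e-04]), 'effort': array([-7.77921869e-04, -5.31808770e+01, -3.52731442e+01,  7.08282413e-02,
        2.46154441e-02, -1.17549002e-04]), 'eef_pos': array([ 160.78985931, -525.71443547,  212.8898322 ]), 'eef_rot': array([-1.57072696e+00,  1.14369013e-03, -1.27402008e+00]), 'wrist_force': array([ 0.09368965, -0.37837518, -0.20409183]), 'moment': array([-0.03698812,  0.01880912,  0.0262264 ]), 'finger_gap': 93.81214814734541}
scene {'mtx': array([[596.82029249,   0.        , 318.5054861 ],
       [  0.        , 596.82029249, 244.2407059 ],
       [  0.        ,   0.        ,   1.        ]]), 'dist': array([-0.16457987,  0.        ,  0.        ,  0.        ,  0.        ]), 'world_from_camera': array([[-7.98661954e-01,  5.04203661e-01, -3.28508373e-01,
         8.04214339e+02],
       [ 6.01603074e-01,  6.82199087e-01, -4.15545601
[... 721 characters left out ...]
51e+02],
       [ 0.00000000e+00,  0.00000000e+00,  0.00000000e+00,
         1.00000000e+00]])}
wrist {'mtx': array([[353.96118683,   0.        , 319.53645106],
       [  0.        , 353.96118683, 240.93644395],
       [  0.        ,   0.        ,   1.        ]]), 'dist': array([-0.06013769,  0.        ,  0.        ,  0.        ,  0.        ]), 'hand_eye': array([[ 9.99999984e-01, -1.56701783e-04, -8.87207830e-05,
        -5.68610459e-03],
       [ 4.79420088e-05, -2.43228852e-01,  9.69968929e-01,
        -1.71097553e+02],
       [-1.73575315e-04, -9.69968918e-01, -2.43228841e-01,
         6.94131151e+01],
       [ 0.00000000e+00,  0.00000000e+00,  0.00000000e+00,
         1.00000000e+00]])}
```

View pics/scene0.png

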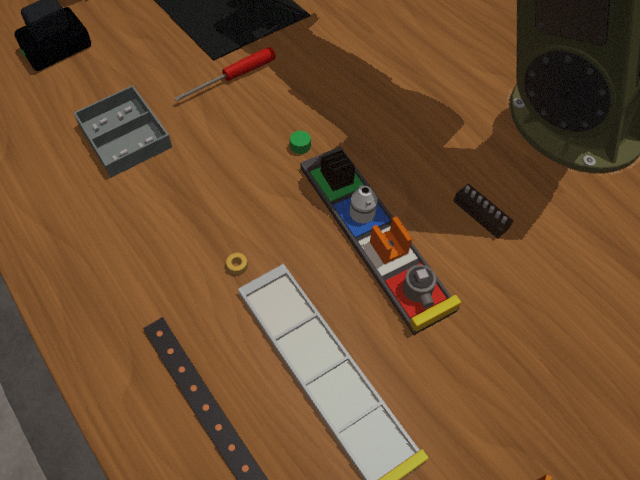

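View pics/side0.png

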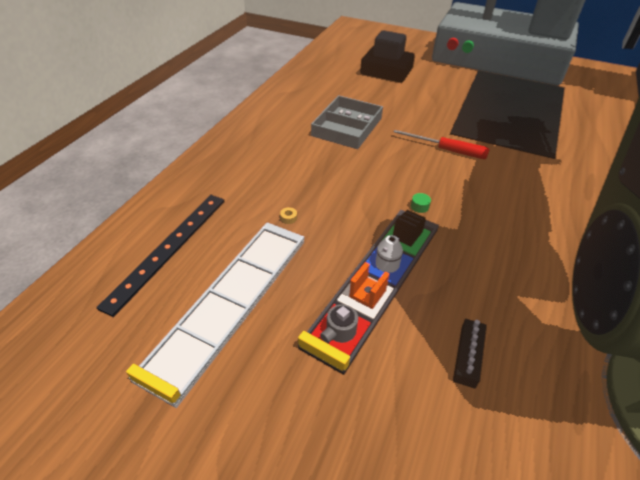

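View pics/wrist0.png

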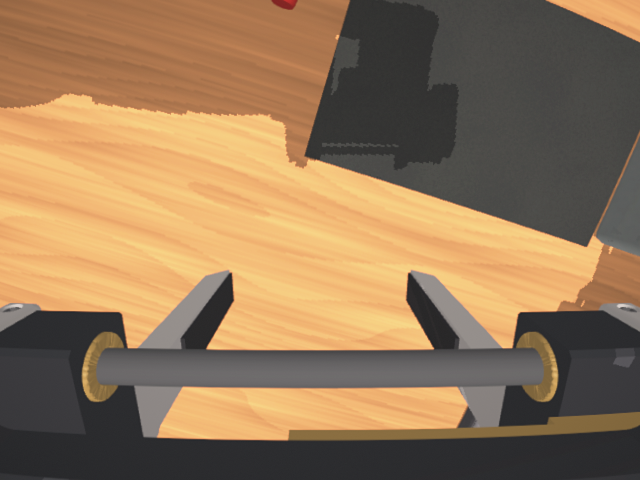

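The scene view shows the dark rack from (320,160) to (440,310): riser, chuck, retainer, then the wrench head next to yellow. The white rack runs from (265,280) to (400,470), with its yellow block at the lower right. Next I measure racks and items.

```bash
cat > h.py <<'E'
import numpy as np, cv2
from cell import read_state, imaging
from scipy.spatial.transform import Rotation as Rn
def tool_T():
    s=read_state(); T=np.eye(4); T[:3,:3]=Rn.from_euler('xyz',s['eef_rot']).as_matrix(); T[:3,3]=s['eef_pos']; return T
def grab(n):
    T0=tool_T() if n=='wrist' else None
    p,d=imaging.camera(n); c=imaging.get_calibration(n)
    T=T0@c['hand_eye'] if n=='wrist' else c['world_from_camera']
    return p,d,c,T
def rays(c,T):
    g=np.mgrid[0:480,0:640]; uv=np.stack([g[1],g[0]],-1).reshape(-1,1,2).astype(np.float64)
    n=cv2.undistortPoints(uv,c['mtx'],c['dist'])[:,0]
    return np.c_[n,np.ones(len(n))].reshape(480,640,3)
def cloud(d,c,T):
    r=rays(c,T)*d[...,None]; P=r@T[:3,:3].T+T[:3,3]; P[d<=0]=np.nan; return P
def plane(uv,c,T,z):
    n=cv2.undistortPoints(np.array(uv,float).reshape(-1,1,2),c['mtx'],c['dist'])[:,0]
    r=np.c_[n,np.ones(len(n))]@T[:3,:3].T; o=T[:3,3]
    return o+r*((z-o[2])/r[:,2])[:,None]
def rect(P):
    (cx,cy),(w,h),a=cv2.minAreaRect(np.float32(P[:,:2])); 
    b=cv2.boxPoints(((cx,cy),(w,h),a)); e1=b[1]-b[0]; e2=b[2]-b[1]
    L=e1 if np.linalg.norm(e1)>np.linalg.norm(e2) else e2
    return np.round([cx,cy,w,h],1),np.round(np.arctan2(L[1],L[0]),4)
E
python3 - <<'E'
from h import *
for n in ["scene","side"]:
    p,d,c,T=grab(n); P=cloud(d,c,T); np.savez(f"{n}.npz",p=p,d=d,P=P)
    hsv=cv2.cvtColor(p,cv2.COLOR_RGB2HSV); H,S,V=[hsv[...,i].astype(int) for i in range(3)]
    z=P[...,2]; 
    print(n,'bench z',np.nanmedian(z[400:470,200:230]) if n=='side' else np.nanmedian(z[200:230,60:160]))
    y=(H>23)&(H<33)&(S>180)&(V>120)
    k,l,st,ce=cv2.connectedComponentsWithStats(y.astype(np.uint8))
    for i in range(1,k):
        if st[i,4]>150:
            m=(l==i); print(' yellow px',ce[i].round(),st[i,4],'z95',np.nanpercentile(z[m],[50,95]).round(1), rect(P[m&(abs(z-30)<4)]))
    for nm,m in dict(red=((H<6)|(H>174))&(S>150)&(abs(z-12)<4),green=(H>45)&(H<75)&(S>100)&(abs(z-12)<4),blue=(H>105)&(H<130)&(S>120)&(abs(z-12)<4),orange=(H>5)&(H<14)&(S>200)&(z>20)).items():
        k,l,st,ce=cv2.connectedComponentsWithStats(m.astype(np.uint8))
        for i in range(1,k):
            if st[i,4]>150: mm=l==i; print(' ',nm,ce[i].round(),st[i,4],np.nanmean(P[mm],0).round(1),rect(P[mm]))
    m=(S<60)&(V>110)&(z<20)&(z>3)
    k,l,st,ce=cv2.connectedComponentsWithStats(m.astype(np.uint8)); 
    for i in range(1,k):
        if st[i,4]>400: mm=l==i; print(' white',ce[i].round(),st[i,4],np.nanmean(P[mm],0).round(1),rect(P[mm]))
E
```

```text
scene bench z -2.4263078923063404
 yellow px [436. 309.] 412 z95 [28.  29.9] (array([471.9, 125.3,  13.5,  70.2]), np.float32(-0.1474))
  red [250.  67.] 195 [ 404.9 -417.9   12.5] (array([ 402.6, -416.5,   13.1,   99.9]), np.float32(-0.0585))
  red [404. 295.] 577 [484.3  78.   10. ] (array([479.4,  78.8,  64.5,  35. ]), np.float32(1.3524))
  red [437. 295.] 177 [447.6 105.8  10.2] (array([450.8, 102.8,  24.7,  25.3]), np.float32(-0.1365))
  green [335. 185.] 499 [ 445.8 -123.7    9.9] (array([ 434.8, -131.9,   65.8,   60.8]), np.float32(1.432))
  blue [359. 218.] 661 [453.6 -55.1   9.7] (array([445.6, -61.2,  65.3,  60.6]), np.float32(1.4442))
  orange [400. 235.] 366 [440.1  13.5  37. ] (array([441.5,  11.4,  42.2,  18. ]), np.float32(1.3616))
  orange [381. 243.] 342 [470.6   8.5  38.5] (array([465.7,   8.5,  40.7,  24.8]), np.float32(1.1328))
 white [385. 258.] 671 [466.5  18.3   9.5] (array([454.2,   8.5,  67.6,  63. ]), np.float32(1.4207))
 white [329. 375.] 12622 [632.9 102.4   7.1] (array([632.2,  91.2, 305. ,  73.4]), np.float32(1.5103))
side bench z -0.25517603919865905
 y
[... 426 characters left out ...]
 452 [443.5  84.2  11.9] (array([443.5,  81.2,  65.8,  31.2]), np.float32(1.1864))
  green [416. 243.] 275 [ 413.  -124.3   12. ] (array([ 418. , -132.1,   64.2,   30.3]), np.float32(1.4096))
  blue [374. 265.] 170 [460.7 -49.5  11.9] (array([463.6, -53.8,  18.9,  55.6]), np.float32(-1.0161))
  blue [400. 269.] 249 [420.5 -59.4  11.9] (array([421.6, -60.3,  63.7,  15.8]), np.float32(1.4385))
  orange [367. 286.] 785 [451.3  13.3  36.8] (array([450.3,   8.8,  40.8,  39.6]), np.float32(1.4092))
 white [221. 309.] 9227 [631.2 109.4   9.2] (array([631.3,  97.4, 321.2,  74.5]), np.float32(1.5081))
 white [364. 303.] 585 [449.3  23.3  11.5] (array([453.7,   5.5,  70.5,  63. ]), np.float32(1.4095))
```

```bash
cat >> h.py <<'E'
def go(x,y,z,yaw):
    T=tool_T(); G=np.eye(4); G[:3,:3]=Rn.from_euler('xyz',[-np.pi/2,0,yaw]).as_matrix(); G[:3,3]=[x,y,z]
    D=np.linalg.inv(T)@G
    print('shift',D[:3,3].round(1),'turn',np.degrees(Rn.from_matrix(D[:3,:3]).as_rotvec()).round(2))
E
python3 -c "
from h import *
go(426,-175,213,-0.15)"
```

```text
shift [-2.580e+02  3.000e-01  3.562e+02] turn [-2.00e-02 -6.44e+01 -2.00e-02]
```

```bash
python3 -m handwheel '[[[-26,0,36,0,-6.4,0,1],[-52,0,71,0,-12.9,0,1],[-77,0,107,0,-19.3,0,1],[-103,0,142,0,-25.7,0,1],[-129,0,178,0,-32.2,0,1]]]'; python3 -c "
from h import *
go(426,-175,213,-0.15)"
```

```text
clock: 0.67
eef_pos: [287.0, -357.9, 213.3]
eef_rot: [-1.57, 0.0, -0.707]
wrist_force: [0.8, -0.8, -0.2]
finger_gap: 94.3
shift [-13.1   0.3 229.4] turn [-2.000e-02 -3.192e+01 -1.000e-02]
```

```bash
python3 -m handwheel '[[[-2,0,38,0,-5.3,0,1],[-4,0,76,0,-10.6,0,1],[-7,0,115,0,-16,0,1],[-9,0,153,0,-21.3,0,1],[-11,0,191,0,-26.6,0,1]]]'; python3 -c "
from h import *
go(426,-175,213,-0.15)"
```

```text
clock: 1.08
eef_pos: [403.4, -203.8, 213.5]
eef_rot: [-1.571, -0.0, -0.238]
wrist_force: [0.3, -1.2, -0.1]
finger_gap: 93.9
shift [15.1  0.5 33.3] turn [-0.01 -5.05  0.02]
```

```bash
python3 -m handwheel '[[[15,0,33,0,-5,0,1],[15,0,33,0,-5,0,1],[15,0,33,0,-5,0,1],[15,0,33,0,-5,0,1]]]'
python3 - <<'E'
from h import *
p,d,c,T=grab("wrist"); np.savez("w1.npz",p=p,d=d,P=cloud(d,c,T)); cv2.imwrite("pics/w1.png",p[:,:,::-1]); print(read_state()['eef_pos'],read_state()['eef_rot'])
E
```

```text
clock: 1.42
eef_pos: [425.6, -175.4, 213.4]
eef_rot: [-1.571, 0.0, -0.151]
wrist_force: [-0.6, 0.1, 0.4]
finger_gap: 94.0
[ 425.36283201 -175.86293287  213.46519637] [-1.57062514e+00 -7.82611246e-05 -1.52484467e-01]
```

View pics/w1.png

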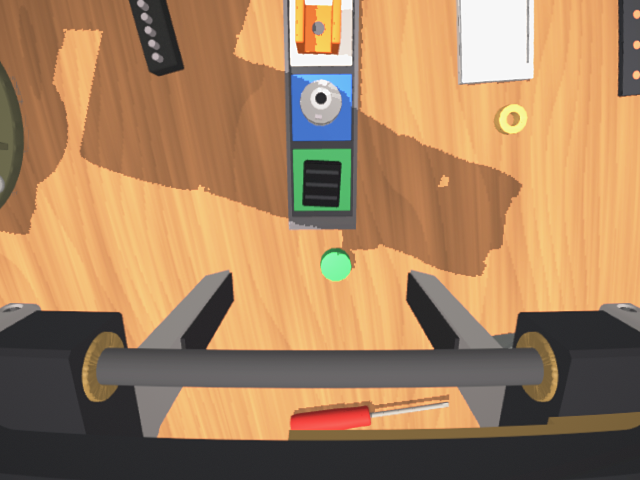

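Wrist view: riser at (322,184) on green, chuck at (321,100) on blue, retainer at (320,25) on white, rack end at y≈228. Next I measure the pads and items here.

```bash
cat >> h.py <<'E'
def pads(p,P):
    hsv=cv2.cvtColor(p,cv2.COLOR_RGB2HSV); H,S,V=[hsv[...,i].astype(int) for i in range(3)]; z=P[...,2]; o={}
    near=(abs(P[...,0]-450)<90)&(abs(P[...,1])<180)
    for nm,m in dict(red=((H<6)|(H>174))&(S>120),green=(H>45)&(H<80)&(S>80),blue=(H>100)&(H<130)&(S>90),white=(S<50)&(V>120)).items():
        m=m&near&(abs(z-12)<4); m=cv2.morphologyEx(m.astype(np.uint8),cv2.MORPH_OPEN,np.ones((3,3)))>0
        if m.sum()>300: o[nm]=P[m]; print(nm,m.sum(),'z',np.median(P[m][:,2]).round(1),rect(P[m]))
    return o
def items(P,org,ang,rng=(-150,150),zmin=20):
    u=np.array([np.cos(ang),np.sin(ang)]); v=np.array([np.sin(ang),-np.cos(ang)])
    q=P[...,:2]-org; a=q@u; b=q@v
    for y0 in (108,36,-36,-108):
        m=(abs(a-y0)<34)&(abs(b)<34)&(P[...,2]>zmin)&(P[...,2]<80)
        if m.sum()>100:
            rr=rect(P[m]); zt=np.percentile(P[m][:,2],98)
            print(y0,m.sum(),'ztop',zt.round(1),rr,'rack(x,y)',((rr[0][:2]-org)@v).round(1),((rr[0][:2]-org)@u).round(1))
E
python3 - <<'E'
from h import *
f=np.load("w1.npz");p,P=f['p'],f['P']
print('bench',np.nanmedian(P[200:240,120:200,2]))
pads(p,P); items(P,np.array([448.,-28]),1.42)
E
```

```text
bench 0.04571256877557062
green 1792 z 11.9 (array([ 433.2, -134.4,   63.7,   60.7]), np.float32(1.4194))
blue 2464 z 11.8 (array([443.4, -63. ,  63.7,  60.4]), np.float32(1.4386))
white 2424 z 12.3 (array([441.9, -74. , 223. ,  71.4]), np.float32(1.4246))
36 2273 ztop 53.1 (array([451.3,   7.6,  43. ,  40.4]), np.float32(1.3902)) rack(x,y) -2.1 35.7
-36 1489 ztop 67.4 (array([443. , -61.4,  37. ,  37.7]), np.float32(-0.1597)) rack(x,y) 0.1 -33.8
-108 1705 ztop 52.4 (array([ 432.5, -135.1,   43.3,   36.1]), np.float32(1.3746)) rack(x,y) 0.8 -108.2
```

```bash
python3 -c "
from h import *
go(624,-30,213,-0.062)"
```

```text
shift [174.2   0.5 174.3] turn [-0.01 -5.18  0.  ]
```

```bash
python3 -m handwheel '[[[29,0,29,0,-1,0,1],[58,0,58,0,-2,0,1],[87,0,87,0,-3,0,1],[116,0,116,0,-4,0,1],[145,0,145,0,-5,0,1]]]'; python3 -m handwheel '[[[27,0,27,0,0,0,1],[27,0,27,0,0,0,1],[27,0,27,0,0,0,1],[27,0,27,0,0,0,1]]]'
python3 - <<'E'
from h import *
p,d,c,T=grab("wrist"); np.savez("w2.npz",p=p,d=d,P=cloud(d,c,T)); cv2.imwrite("pics/w2.png",p[:,:,::-1]); print(read_state()['eef_pos'],read_state()['eef_rot'])
go(628,110,213,-0.062)
E
```

```text
clock: 1.88
eef_pos: [591.8, -54.8, 213.5]
eef_rot: [-1.571, -0.0, -0.067]
wrist_force: [0.9, -1.4, -0.0]
finger_gap: 93.9
clock: 2.22
eef_pos: [620.0, -31.2, 213.3]
eef_rot: [-1.571, 0.0, -0.069]
wrist_force: [-0.2, -0.8, -0.7]
finger_gap: 94.0
[619.86594124 -31.34553013 213.68284391] [-1.57096708e+00 -1.71595515e-04 -6.96092226e-02]
shift [ -1.7   0.7 141.6] turn [ 0.01 -0.44  0.01]
```

View pics/w2.png

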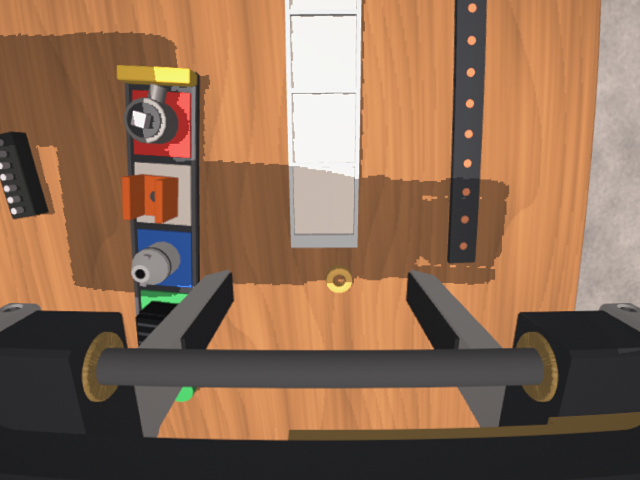

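The white rack's far end is at row 246, with ribs near rows 163, 93 and 14. The start-rack items are visible on the left.

```bash
python3 -m handwheel '[[[0,0,40,0,0,0,1],[-1,0,80,0,0,0,1],[-1,0,120,0,0,0,1],[-2,0,141,0,0,0,1],[-2,0,141,0,0,0,1]]]'; python3 -m handwheel '[[[0,0,0,0,0,0,1],[0,0,0,0,0,0,1]]]'
python3 - <<'E'
from h import *
p,d,c,T=grab("wrist"); np.savez("w3.npz",p=p,d=d,P=cloud(d,c,T)); cv2.imwrite("pics/w3.png",p[:,:,::-1]); print(read_state()['eef_pos'],read_state()['eef_rot'])
for n in ("w2","w3"):
    f=np.load(n+".npz");p,P=f['p'],f['P']; z=P[...,2]
    hsv=cv2.cvtColor(p,cv2.COLOR_RGB2HSV)
    m=(z>4)&(z<17)&(abs(P[...,0]-631)<75)&(hsv[...,1]<90); m[265:]=False
    k,l,st,ce=cv2.connectedComponentsWithStats(m.astype(np.uint8)); i=1+np.argmax(st[1:,4]); m=l==i
    Q=P[m]; print(n,st[i],rect(Q),'ymin/max',Q[:,1].min().round(1),Q[:,1].max().round(1),'z',np.percentile(Q[:,2],[5,50,95]).round(1))
    u=np.array([np.cos(1.508),np.sin(1.508)]);v=np.array([u[1],-u[0]])
    q=Q[:,:2]-[631.3,97.4]; a=q@u;b=q@v
    for y in range(-150,150,30):
        s=abs(a-y)<8
        if s.sum()>50: print(y,'mid x',((b[s].min()+b[s].max())/2).round(1),'w',(b[s].max()-b[s].min()).round(1))
    print('a range',a.min().round(1),a.max().round(1))
    r=(Q[:,2]>12)&(abs(b)<25); h,e=np.histogram(a[r],np.arange(-162,162,2)); print([(int(x),int(y)) for x,y in zip(e,h) if y>40])
    pads(p,P); items(P,np.array([448.5,-27.5]),1.427)
E
```

```text
clock: 2.68
eef_pos: [627.1, 111.9, 214.2]
eef_rot: [-1.57, -0.001, -0.068]
wrist_force: [-0.9, -0.4, -0.8]
finger_gap: 94.2
clock: 2.85
eef_pos: [626.9, 110.5, 214.8]
eef_rot: [-1.57, -0.001, -0.069]
wrist_force: [0.3, -0.4, -0.3]
finger_gap: 94.3
[626.99295301 110.24787597 214.72928214] [-1.57032954e+00 -1.32680823e-03 -6.95639383e-02]
w2 [  285     0    76   247 17641] (array([629.1,  61.4, 243.9,  73. ]), np.float32(1.5068)) ymin/max -62.2 184.9 z [ 6.7  8.2 14.4]
-150 mid x 0.4 w 71.5
-120 mid x -0.0 w 71.5
-90 mid x 0.2 w 72.1
-60 mid x -0.3 w 71.7
-30 mid x -0.0 w 72.5
0 mid x 0.2 w 72.8
30 mid x 0.2 w 70.3
60 mid x 0.3 w 71.2
90 mid x -0.1 w 71.0
a range -158.0 85.9
[(-158, 87), (-156, 87), (-154, 75), (-152, 77), (-150, 81), (-148, 93), (-146, 90), (-74, 49), (-72, 96), (-70, 47), (-2, 51), (0, 102), (2, 99), (70, 97), (72, 118), (74, 86)]
red 1778 z 11.9 (array([464. ,  79.7,  64.3,  62.7]), np.float32(1.4202))
green 519 z 12.0 (array([ 432.1, -107.1,   56.7,   21.2]), np.float32(0.07))
blue 1548 z 11.9 (array([442.7, -63. ,  66.1,  62.1]), np.float32(1.4201))
white 1602 z 
[... 606 characters left out ...]
 71.8
0 mid x -0.1 w 71.5
30 mid x 0.0 w 72.1
60 mid x 0.1 w 71.0
90 mid x 0.2 w 71.7
120 mid x 0.1 w 72.6
a range -39.1 148.6
[(0, 88), (2, 82), (70, 49), (72, 97), (74, 49)]
red 1220 z 11.9 (array([463.9,  79.9,  63.5,  62.2]), np.float32(1.4299))
green 672 z 12.0 (array([ 443. , -134.9,   65.3,   40.9]), np.float32(1.4435))
white 390 z 12.1 (array([450.7, -39.8,  42.9, 168.5]), np.float32(-1.5428))
108 1690 ztop 56.5 (array([462.5,  86.7,  42. ,  51.4]), np.float32(-1.496)) rack(x,y) -2.5 115.0
36 617 ztop 53.2 (array([439. ,  21.7,  39.3,  19.9]), np.float32(0.7133)) rack(x,y) -16.5 47.3
-108 911 ztop 52.4 (array([ 434.1, -132.4,   42.3,   35.6]), np.float32(1.3712)) rack(x,y) 0.8 -105.9
```

View pics/w3.png

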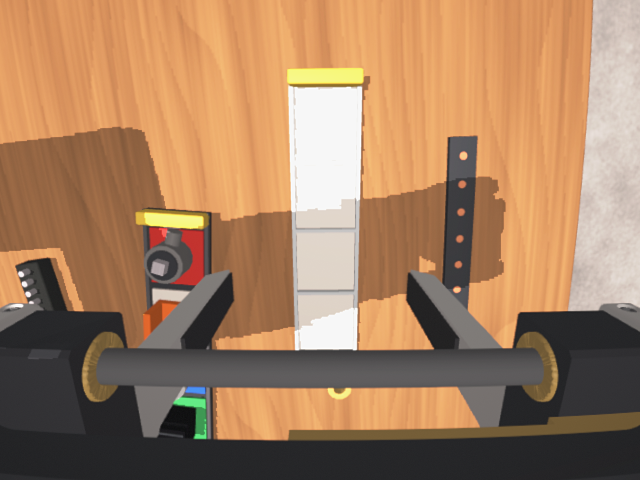

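Everything agrees within about 2 mm: the white rack centre is about (631.4, 98.3) at angle 1.508, and the dark rack is (448.5,-27.5) at 1.427. The riser goes first, to the bay at +108.

```bash
python3 -c "
from h import *
go(433,-134.7,130,-0.196)"
```

```text
shift [-176.6   84.4 -257.9] turn [-0.03  7.24  0.07]
```

```bash
python3 -m handwheel '[[[-22,10,-32,0,1.4,0,1],[-44,21,-64,0,2.9,0,1],[-66,31,-97,0,4.3,0,1],[-88,42,-129,0,5.8,0,1],[-110,52,-161,0,7.2,0,1]]]';  python3 -c "
from h import *
go(433,-134.7,130,-0.196)"
```

```text
clock: 3.32
eef_pos: [504.2, -45.1, 162.2]
eef_rot: [-1.57, -0.002, -0.198]
wrist_force: [1.3, -1.1, -0.2]
finger_gap: 94.1
shift [ -52.2   32.  -101.9] turn [-0.03 -0.14  0.1 ]
```

```bash
python3 -m handwheel '[[[-17,11,-34,0,0,0,1],[-35,21,-68,0,0,0,1],[-52,32,-102,0,0,0,1],[-52,32,-102,0,0,0,1],[-52,32,-102,0,0,0,1]]]';  python3 - <<'E'
from h import *
p,d,c,T=grab("wrist");cv2.imwrite("pics/w4.png",p[:,:,::-1])
go(433,-134.7,29,-0.196)
E
```

```text
clock: 3.73
eef_pos: [431.9, -136.9, 130.1]
eef_rot: [-1.57, -0.002, -0.203]
wrist_force: [0.1, 1.2, -0.2]
finger_gap: 94.0
shift [ -0.4 101.5   1.3] turn [-0.02 -0.31  0.14]
```

View pics/w4.png

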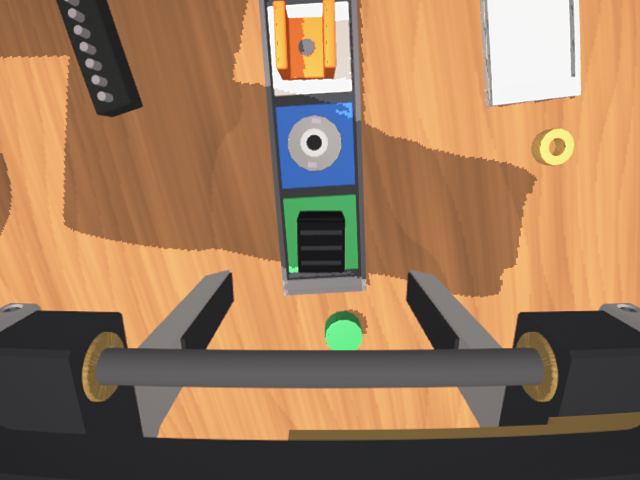

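The riser at (321,242) sits square between the jaws, so I descend.

```bash
python3 -m handwheel '[[[0,30,1,0,0,0,1],[0,60,1,0,0,0,1],[0,85,1,0,0,0,1],[0,101,1,0,0,0,1],[0,101,1,0,0,0,1]]]' 20;  python3 - <<'E'
from h import *
go(433,-134.7,29,-0.196)
E
```

```text
clock: 4.2
eef_pos: [432.5, -134.0, 27.1]
eef_rot: [-1.57, 0.002, -0.201]
wrist_force: [1.0, 0.8, 0.3]
finger_gap: 94.3
shift [ 0.6 -1.9 -0.6] turn [-0.07 -0.27 -0.09]
```

```bash
python3 -m handwheel '[[[0,-2,-1,0,0,0,0.2],[0,-2,-1,0,0,0,-0.1],[0,-2,-1,0,0,0,-0.2],[0,-2,-1,0,0,0,-0.3],[0,-2,-1,0,0,0,-0.4]]]' 20; python3 -m handwheel '[[[0,0,0,0,0,0,-0.6],[0,0,0,0,0,0,-0.6],[0,0,0,0,0,0,-0.6],[0,0,0,0,0,0,-0.6]]]' 20;python3 -m handwheel '[[[0,0,0,0,0,0,-0.6],[0,0,0,0,0,0,-0.6],[0,0,0,0,0,0,-0.6],[0,0,0,0,0,0,-0.6]]]' 20
```

```text
clock: 4.62
eef_pos: [432.8, -135.2, 29.9]
eef_rot: [-1.57, -0.0, -0.201]
wrist_force: [-0.5, -0.3, 0.2]
finger_gap: 64.0
clock: 4.95
eef_pos: [432.8, -135.2, 30.0]
eef_rot: [-1.57, -0.0, -0.201]
wrist_force: [0.2, 0.1, -0.9]
finger_gap: 37.5
clock: 5.28
eef_pos: [432.8, -135.2, 30.0]
eef_rot: [-1.57, -0.0, -0.201]
wrist_force: [-0.1, 0.5, 0.4]
finger_gap: 36.0
```

Gripped at 36.0 mm, as expected. I lift and carry.

```bash
python3 -m handwheel '[[[0,-10,0,0,0,0,-0.6],[0,-35,0,0,0,0,-0.6],[0,-60,0,0,0,0,-0.6],[0,-90,0,0,0,0,-0.6],[0,-90,0,0,0,0,-0.6]]]' 20;  python3 - <<'E'
from h import *
go(638.2,206.1,120,-0.063)
E
```

```text
clock: 5.7
eef_pos: [434.7, -136.0, 125.4]
eef_rot: [-1.571, -0.007, -0.201]
wrist_force: [0.2, -1.0, -0.7]
finger_gap: 36.3
shift [131.2   6.2 375.8] turn [ 0.05 -7.89  0.42]
```

```bash
python3 -m handwheel '[[[13,1,37,0,-0.8,0,-0.6],[26,1,75,0,-1.6,0,-0.6],[39,2,112,0,-2.4,0,-0.6],[52,2,150,0,-3.2,0,-0.6],[65,3,187,0,-4,0,-0.6]]]';  python3 - <<'E'
from h import *
go(638.2,206.1,120,-0.063)
E
```

```text
clock: 6.12
eef_pos: [536.3, 36.2, 123.1]
eef_rot: [-1.572, -0.008, -0.13]
wrist_force: [0.2, -0.7, -0.6]
finger_gap: 35.9
shift [ 79.    3.5 181.7] turn [ 0.07 -3.85  0.43]
```

```bash
python3 -m handwheel '[[[16,1,36,0,-0.8,0,-0.6],[32,1,73,0,-1.6,0,-0.6],[47,2,109,0,-2.4,0,-0.6],[63,3,145,0,-3.2,0,-0.6],[79,3,182,0,-3.9,0.4,-0.6]]]'; python3 -m handwheel '[[[0,0,0,0,0,0,-0.6],[0,0,0,0,0,0,-0.6]]]';  python3 - <<'E'
from h import *
go(638.2,206.1,28,-0.063)
E
```

```text
clock: 6.53
eef_pos: [638.5, 208.2, 120.3]
eef_rot: [-1.572, 0.0, -0.061]
wrist_force: [1.0, -0.8, 0.2]
finger_gap: 36.1
clock: 6.7
eef_pos: [638.3, 209.8, 119.1]
eef_rot: [-1.573, 0.002, -0.059]
wrist_force: [-0.4, -1.5, -0.4]
finger_gap: 36.0
shift [ 0.3 91.1 -3.5] turn [ 0.12  0.24 -0.1 ]
```

```bash
python3 -m handwheel '[[[0,30,-2,0.1,0.2,-0.1,-0.6],[0,55,-3.5,0.1,0.2,-0.1,-0.6],[0,75,-3.5,0.1,0.2,-0.1,-0.6],[0,85,-3.5,0.1,0.2,-0.1,-0.6],[0,89,-3.5,0.1,0.2,-0.1,-0.6]]]'; python3 -m handwheel '[[[0,0,0,0,0,0,-0.6],[0,0,0,0,0,0,-0.6]]]';  python3 - <<'E'
from h import *
go(638.2,206.1,26,-0.063)
E
```

```text
clock: 7.12
eef_pos: [637.0, 205.0, 28.7]
eef_rot: [-1.572, 0.002, -0.063]
wrist_force: [-1.1, 0.3, -0.8]
finger_gap: 35.6
clock: 7.28
eef_pos: [637.4, 204.6, 29.9]
eef_rot: [-1.572, 0.001, -0.064]
wrist_force: [-0.5, 0.9, -0.9]
finger_gap: 36.2
shift [0.8 3.9 1.6] turn [ 0.05 -0.05 -0.07]
```

```bash
python3 -m handwheel '[[[0.5,1,1,0,0,0,-0.6],[1,2,1.5,0,0,0,-0.6],[1,2.5,1.5,0,0,0,-0.6],[1,3,1.5,0,0,0,-0.6],[1,3,1.5,0,0,0,-0.6]]]'; python3 -m handwheel '[[[0,0.5,0,0,0,0,-0.6],[0,0.5,0,0,0,0,-0.6],[0,1,0,0,0,0,-0.6],[0,1,0,0,0,0,-0.6]]]';  python3 - <<'E'
from h import *
go(638.2,206.1,26,-0.063)
E
```

```text
clock: 7.7
eef_pos: [638.4, 206.0, 26.9]
eef_rot: [-1.572, 0.001, -0.064]
wrist_force: [-0.1, 0.7, -1.2]
finger_gap: 35.8
clock: 8.03
eef_pos: [638.5, 206.0, 26.1]
eef_rot: [-1.572, 0.001, -0.064]
wrist_force: [0.5, -1.1, -0.5]
finger_gap: 35.6
shift [-0.3  0.1  0. ] turn [ 0.05 -0.05 -0.06]
```

```bash
python3 -m handwheel '[[[0,0.4,0,0,0,0,-0.6],[0,0.8,0,0,0,0,-0.6],[0,0.8,0,0,0,0,-0.6]]]'
```

```text
clock: 8.28
eef_pos: [638.7, 206.1, 26.0]
eef_rot: [-1.571, 0.0, -0.064]
wrist_force: [-3.1, -0.9, 6.1]
finger_gap: 35.9
```

Contact at 6 N, z=26.0. I release slowly and go up.

```bash
python3 -m handwheel '[[[0,-0.4,0,0,0,0,-0.15],[0,-0.4,0,0,0,0,-0.05],[0,-0.4,0,0,0,0,0.1],[0,-0.4,0,0,0,0,0.3],[0,-0.4,0,0,0,0,0.5]]]'; python3 -m handwheel '[[[0,0,0,0,0,0,0.7],[0,0,0,0,0,0,0.8],[0,-10,0,0,0,0,0.9],[0,-35,0,0,0,0,1],[0,-70,0,0,0,0,1]]]'
python3 - <<'E'
from h import *
go(443.3,-62.3,130,-0.15)
E
```

```text
clock: 8.7
eef_pos: [638.6, 206.1, 26.3]
eef_rot: [-1.572, 0.001, -0.064]
wrist_force: [-0.6, -0.5, -1.0]
finger_gap: 61.7
clock: 9.12
eef_pos: [637.4, 205.8, 95.1]
eef_rot: [-1.573, 0.005, -0.064]
wrist_force: [0.6, -0.0, 0.1]
finger_gap: 92.7
shift [-176.7  -33.4 -280. ] turn [ 0.14  4.93 -0.29]
```

```bash
python3 -m handwheel '[[[-19,-8,-30,0,0.5,0,1],[-38,-16,-60,0,1.1,0,1],[-58,-24,-91,0,1.6,0,1],[-77,-32,-122,0,2.2,0,1],[-97,-33,-154,0,2.7,0,1]]]'
python3 - <<'E'
from h import *
go(443.3,-62.2,130,-0.15)
E
```

```text
clock: 9.53
eef_pos: [530.4, 57.3, 131.0]
eef_rot: [-1.573, 0.002, -0.111]
wrist_force: [0.8, -0.2, 0.2]
finger_gap: 94.1
shift [ -73.3    1.4 -128.5] turn [ 0.12  2.22 -0.12]
```

```bash
python3 -m handwheel '[[[-18,0,-32,0,0.5,0,1],[-37,0,-64,0,1,0,1],[-55,1,-96,0,1.6,0,1],[-73,1,-128,0.1,2.2,-0.1,1],[-73,1,-128,0.1,2.2,-0.1,1]]]'
python3 - <<'E'
from h import *
p,d,c,T=grab("wrist");cv2.imwrite("pics/w5.png",p[:,:,::-1]); P=cloud(d,c,T)
pads(p,P); items(P,np.array([448.5,-27.5]),1.427)
go(443.3,-62.2,30,-0.15)
E
```

```text
clock: 9.95
eef_pos: [441.1, -65.1, 131.2]
eef_rot: [-1.572, -0.0, -0.153]
wrist_force: [-0.0, 0.5, 0.4]
finger_gap: 93.9
red 3486 z 11.8 (array([464.2,  80. ,  64.7,  61. ]), np.float32(1.4339))
green 4485 z 11.8 (array([ 432.8, -134.3,   66.5,   61.2]), np.float32(1.4205))
blue 2998 z 11.8 (array([443.6, -62.3,  63.9,  61. ]), np.float32(1.4212))
white 2660 z 11.8 (array([453.8,   9. ,  64.4,  60.1]), np.float32(1.4219))
108 3580 ztop 56.5 (array([462.8,  83.3,  46.9,  40.7]), np.float32(1.4422)) rack(x,y) -1.7 111.7
36 3405 ztop 53.0 (array([451.1,   7.5,  42.6,  40.2]), np.float32(1.3948)) rack(x,y) -2.4 35.0
-36 2156 ztop 67.1 (array([443. , -60.2,  37.5,  37. ]), np.float32(0.6003)) rack(x,y) -0.8 -33.2
shift [  0.2 101.5   1.5] turn [ 0.03 -0.18  0.06]
```

View pics/w5.png

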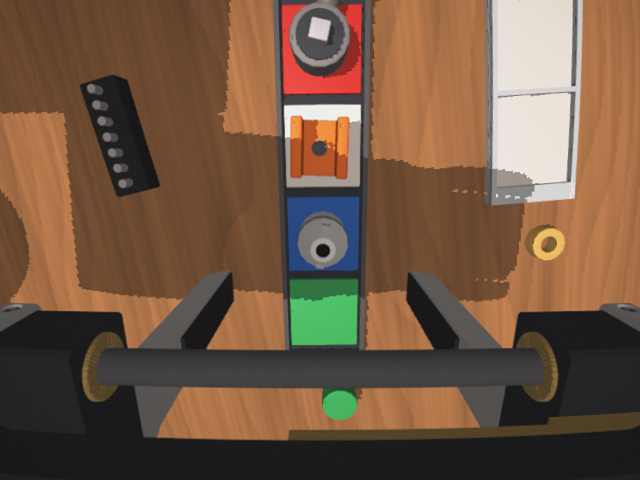

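The chuck nose hole at (322,250) gives a check on its axis. The retainer is around (320,147).

```bash
python3 - <<'E'
from h import *
c=imaging.get_calibration("wrist"); T=tool_T()@c['hand_eye']
print(plane([[322,250]],c,T,66), plane([[319,148]],c,T,22))
go(443,-61.5,30,-0.15)
E
python3 -m handwheel '[[[0,30,2,0,0,0,1],[0,60,2,0,0,0,1],[0,85,2,0,0,0,1],[0,101,2,0,0,0,1],[0,101,2,0,0,0,1]]]' 20;  python3 - <<'E'
from h import *
go(443.1,-61.7,30,-0.15)
E
```

```text
[[444.3267267  -59.69498142  66.        ]] [[452.81596209   9.00650004  22.        ]]
shift [ -0.2 101.5   2.2] turn [ 0.03 -0.18  0.06]
clock: 10.42
eef_pos: [442.2, -60.7, 28.2]
eef_rot: [-1.571, 0.003, -0.152]
wrist_force: [0.3, 0.7, -0.3]
finger_gap: 93.9
shift [ 1.  -1.8 -0.9] turn [ 0.01 -0.13 -0.18]
```

```bash
python3 -m handwheel '[[[1,-1.5,0,0,0,0,0.2],[1,-1.5,0,0,0,0,-0.1],[1,-1.5,0,0,0,0,-0.2],[1,-1.5,0,0,0,0,-0.3],[1,-1.5,0,0,0,0,-0.4]]]' 30; python3 -m handwheel '[[[0,0,0,0,0,0,-0.6],[0,0,0,0,0,0,-0.6],[0,0,0,0,0,0,-0.6],[0,0,0,0,0,0,-0.6]]]' 30;python3 -m handwheel '[[[0,0,0,0,0,0,-0.6],[0,0,0,0,0,0,-0.6],[0,0,0,0,0,0,-0.6],[0,0,0,0,0,0,-0.6]]]' 30
```

```text
clock: 10.83
eef_pos: [443.7, -60.9, 30.5]
eef_rot: [-1.571, 0.002, -0.152]
wrist_force: [-0.2, -0.0, 0.3]
finger_gap: 64.2
clock: 11.17
eef_pos: [443.7, -60.9, 30.5]
eef_rot: [-1.571, 0.002, -0.152]
wrist_force: [-0.5, -0.7, 0.6]
finger_gap: 37.3
clock: 11.5
eef_pos: [443.7, -60.9, 30.5]
eef_rot: [-1.571, 0.002, -0.152]
wrist_force: [0.4, 0.5, 0.8]
finger_gap: 36.9
```

```bash
python3 -m handwheel '[[[0,-10,0,0,0,0,-0.6],[0,-35,0,0,0,0,-0.6],[0,-60,0,0,0,0,-0.6],[0,-90,0,0,0,0,-0.6],[0,-90,0,0,0,0,-0.6]]]' 30;  python3 - <<'E'
from h import *
go(633.7,134.2,120,-0.063)
E
```

```text
clock: 11.92
eef_pos: [445.9, -61.3, 125.8]
eef_rot: [-1.572, -0.006, -0.152]
wrist_force: [0.7, 0.8, -2.4]
finger_gap: 36.9
shift [156.    6.5 221.7] turn [ 0.05 -5.12  0.32]
```

```bash
python3 -m handwheel '[[[22,1,31,0,-0.8,0,-0.6],[45,2,63,0,-1.6,0,-0.6],[67,3,95,0,-2.4,0,-0.6],[89,4,127,0,-3.2,0,-0.6],[111,5,158,0,-4,0,-0.6]]]';  python3 - <<'E'
from h import *
go(633.7,134.2,120,-0.063)
E
```

```text
clock: 12.33
eef_pos: [580.3, 79.7, 120.9]
eef_rot: [-1.572, -0.005, -0.082]
wrist_force: [-0.1, -1.7, -1.9]
finger_gap: 37.1
shift [48.8  1.  58.6] turn [ 0.07 -1.07  0.27]
```

```bash
python3 -m handwheel '[[[24,0,29,0,-0.5,0,-0.6],[42,0,50,0,-1,0.2,-0.6],[49,1,58.5,0,-1.1,0.3,-0.6],[49,1,58.5,0,-1.1,0.3,-0.6]]]'
python3 - <<'E'
from h import *
go(633.7,134.2,30,-0.063)
E
```

```text
clock: 12.67
eef_pos: [634.3, 135.8, 118.6]
eef_rot: [-1.572, 0.002, -0.06]
wrist_force: [-1.1, 0.3, -2.5]
finger_gap: 37.6
shift [-0.3 88.6 -1.6] turn [ 0.08  0.15 -0.12]
```

```bash
python3 -m handwheel '[[[0,30,-1,0.1,0.1,-0.1,-0.6],[0,55,-1.5,0.1,0.1,-0.1,-0.6],[0,75,-1.5,0.1,0.1,-0.1,-0.6],[0,84,-1.5,0.1,0.1,-0.1,-0.6],[0,88,-1.5,0.1,0.1,-0.1,-0.6]]]'; python3 -m handwheel '[[[0,0,0,0,0,0,-0.6],[0,0,0,0,0,0,-0.6]]]';  python3 - <<'E'
from h import *
go(633.7,134.2,26.5,-0.063)
E
```

```text
clock: 13.08
eef_pos: [632.9, 133.5, 29.2]
eef_rot: [-1.571, 0.003, -0.063]
wrist_force: [-0.1, 0.2, -2.0]
finger_gap: 37.4
clock: 13.25
eef_pos: [633.1, 133.2, 30.2]
eef_rot: [-1.571, 0.002, -0.063]
wrist_force: [0.5, -0.1, -2.3]
finger_gap: 37.3
shift [0.5 3.7 1. ] turn [ 0.01 -0.01 -0.13]
```

```bash
python3 -m handwheel '[[[0.5,1,1,0,0,0,-0.6],[0.5,2,1,0,0,-0.1,-0.6],[0.5,2.5,1,0,0,-0.1,-0.6],[0.5,2.5,1,0,0,-0.1,-0.6],[0.5,2.5,1,0,0,-0.1,-0.6]]]'; python3 -m handwheel '[[[0,0.5,0,0,0,0,-0.6],[0,0.5,0,0,0,0,-0.6],[0,1,0,0,0,0,-0.6],[0,1,0,0,0,0,-0.6]]]'
```

```text
clock: 13.67
eef_pos: [633.7, 134.2, 27.8]
eef_rot: [-1.571, 0.0, -0.063]
wrist_force: [0.1, -0.2, -2.5]
finger_gap: 37.4
clock: 14.0
eef_pos: [633.6, 134.2, 26.7]
eef_rot: [-1.571, 0.0, -0.063]
wrist_force: [-0.6, -0.4, -2.1]
finger_gap: 37.4
```

```bash
python3 -m handwheel '[[[0,0.4,0,0,0,0,-0.6],[0,0.6,0,0,0,0,-0.6],[0,0.6,0,0,0,0,-0.6]]]'
```

```text
clock: 14.25
eef_pos: [633.7, 134.2, 26.6]
eef_rot: [-1.571, 0.0, -0.063]
wrist_force: [-3.4, -1.0, 5.1]
finger_gap: 37.1
```

Contact. I release and go up.

```bash
python3 -m handwheel '[[[0,-0.4,0,0,0,0,-0.1],[0,-0.4,0,0,0,0,0],[0,-0.4,0,0,0,0,0.1],[0,-0.4,0,0,0,0,0.3],[0,-0.4,0,0,0,0,0.5]]]'; python3 -m handwheel '[[[0,0,0,0,0,0,0.7],[0,0,0,0,0,0,0.8],[0,-10,0,0,0,0,0.9],[0,-35,0,0,0,0,1],[0,-70,0,0,0,0,1]]]'
python3 - <<'E'
from h import *
p,d,c,T=grab("side");cv2.imwrite("pics/s1.png",p[:,:,::-1]); P=cloud(d,c,T); items(P,np.array([631.4,98.3]),1.508)
go(452,9,130,-0.179)
E
```

```text
clock: 14.67
eef_pos: [633.7, 134.2, 26.9]
eef_rot: [-1.571, 0.0, -0.063]
wrist_force: [-0.6, -0.1, -0.6]
finger_gap: 61.9
clock: 15.08
eef_pos: [632.5, 134.0, 95.8]
eef_rot: [-1.572, 0.005, -0.063]
wrist_force: [-0.4, -0.9, 1.0]
finger_gap: 93.2
108 1324 ztop 48.2 (array([636.9, 205.9,  44.2,  36.9]), np.float32(1.5188)) rack(x,y) -1.3 107.7
36 831 ztop 62.9 (array([628.2, 136.1,  38.3,  29.3]), np.float32(0.9123)) rack(x,y) -5.6 37.5
shift [-175.4  -26.  -136.9] turn [-0.11  6.65  0.41]
```

View pics/s1.png

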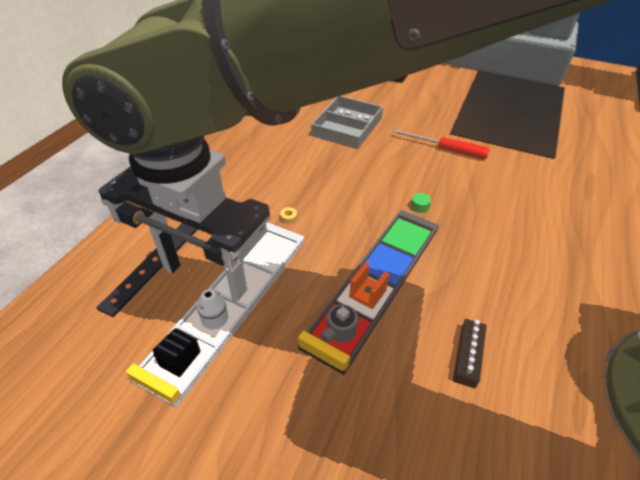

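Riser in the bay next to yellow, chuck next, both upright. Now the retainer.

```bash
python3 -m handwheel '[[[-29,-7,-23,0,1.1,0,1],[-58,-14,-46,0,2.2,0,1],[-88,-20,-69,0,3.3,0,1],[-117,-26,-91,0,4.4,0.2,1],[-146,-26,-114,0,5.5,0.4,1]]]'
python3 - <<'E'
from h import *
go(451.7,8,130,-0.179)
E
```

```text
clock: 15.55
eef_pos: [481.8, 29.4, 131.9]
eef_rot: [-1.569, -0.003, -0.16]
wrist_force: [0.1, -0.8, 0.0]
finger_gap: 93.7
shift [-26.3   1.8 -25.9] turn [-0.13  1.11  0.15]
```

```bash
python3 -m handwheel '[[[-20,1,-20,0,1.1,0.1,1],[-26,2,-26,0,1.1,0.1,1],[-26,2,-26,0,1.1,0.1,1],[-26,2,-26,0,1.1,0.1,1]]]'
python3 - <<'E'
from h import *
p,d,c,T=grab("wrist");cv2.imwrite("pics/w6.png",p[:,:,::-1]); P=cloud(d,c,T)
items(P,np.array([448.5,-27.5]),1.427)
go(451.7,8,30,-0.179)
E
```

```text
clock: 15.88
eef_pos: [452.8, 7.9, 130.5]
eef_rot: [-1.568, -0.003, -0.179]
wrist_force: [-0.1, 1.0, 0.8]
finger_gap: 94.1
108 3149 ztop 56.5 (array([463.4,  86.7,  53.6,  40.8]), np.float32(1.4145)) rack(x,y) -1.6 115.2
36 2955 ztop 52.8 (array([451.1,   8.2,  42.1,  40. ]), np.float32(1.3948)) rack(x,y) -2.5 35.7
shift [ -1.5 100.3  -0.7] turn [-0.14  0.03  0.12]
```

View pics/w6.png

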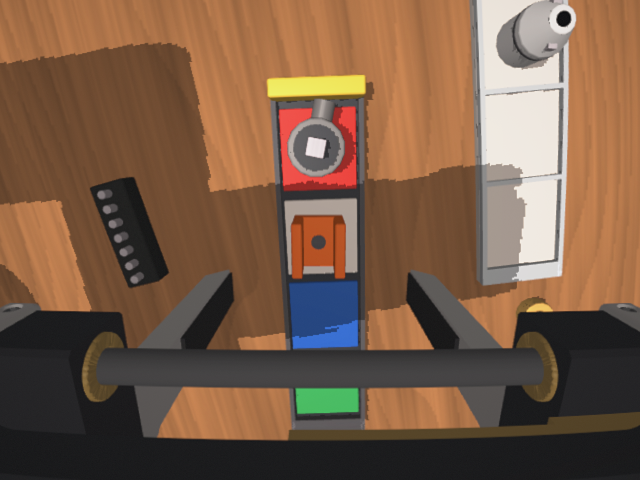

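The retainer at (319,245) is square to the jaws. I descend.

```bash
python3 -m handwheel '[[[-1,30,-0.5,-0.1,0,0.1,1],[-1,60,-0.5,-0.1,0,0.1,1],[-1,85,-0.5,-0.1,0,0.1,1],[-1,100,-0.5,-0.1,0,0.1,1],[-1,100,-0.5,-0.1,0,0.1,1]]]' 15;  python3 - <<'E'
from h import *
go(451.2,8.1,30,-0.179)
E
```

```text
clock: 16.35
eef_pos: [451.4, 8.9, 27.4]
eef_rot: [-1.571, 0.005, -0.177]
wrist_force: [-0.1, 0.7, 0.1]
finger_gap: 93.9
shift [-0.1 -2.6 -0.8] turn [-0.01  0.1  -0.27]
```

```bash
python3 -m handwheel '[[[0,-2,-1,0,0,-0.2,0.2],[0,-2,-1,0,0,-0.2,-0.05],[0,-2,-1,0,0,-0.2,-0.1],[0,-2,-1,0,0,-0.2,-0.15],[0,-2,-1,0,0,-0.2,-0.3]]]' 15; python3 -m handwheel '[[[0,0,0,0,0,0,-0.5],[0,0,0,0,0,0,-0.5],[0,0,0,0,0,0,-0.5],[0,0,0,0,0,0,-0.5]]]' 15;python3 -m handwheel '[[[0,0,0,0,0,0,-0.5],[0,0,0,0,0,0,-0.5],[0,0,0,0,0,0,-0.5],[0,0,0,0,0,0,-0.5]]]' 15
```

```text
clock: 16.77
eef_pos: [451.7, 7.9, 30.1]
eef_rot: [-1.57, -0.0, -0.177]
wrist_force: [-0.5, -1.2, -0.1]
finger_gap: 64.4
clock: 17.1
eef_pos: [451.8, 7.9, 30.2]
eef_rot: [-1.57, -0.0, -0.177]
wrist_force: [-0.5, 0.1, 3.2]
finger_gap: 39.8
clock: 17.43
eef_pos: [451.8, 7.9, 30.2]
eef_rot: [-1.57, -0.0, -0.177]
wrist_force: [-0.1, -0.5, 1.1]
finger_gap: 39.8
```

```bash
python3 -m handwheel '[[[0,-10,0,0,0,0,-0.5],[0,-35,0,0,0,0,-0.5],[0,-60,0,0,0,0,-0.5],[0,-90,0,0,0,0,-0.5],[0,-90,0,0,0,0,-0.5]]]' 15;  python3 - <<'E'
from h import *
go(629.1,62.4,120,-0.063)
E
```

```text
clock: 17.85
eef_pos: [453.8, 7.8, 125.6]
eef_rot: [-1.569, -0.008, -0.177]
wrist_force: [0.6, -0.0, -1.0]
finger_gap: 40.1
shift [162.8   7.   84.7] turn [-0.05 -6.55  0.45]
```

```bash
python3 -m handwheel '[[[33,1,17,0,-1.3,0,-0.5],[66,3,34,0,-2.6,0,-0.5],[99,4,51,0,-4,0,-0.5],[132,6,68,0,-5.3,0.2,-0.5],[158,7,82,0,-6.5,0.4,-0.5]]]';  python3 - <<'E'
from h import *
go(629.1,62.4,30,-0.063)
E
```

```text
clock: 18.27
eef_pos: [625.6, 61.4, 119.7]
eef_rot: [-1.57, -0.001, -0.062]
wrist_force: [-0.6, -0.2, -1.0]
finger_gap: 39.7
shift [ 3.3 89.7  1.1] turn [-0.05  0.03  0.04]
```

```bash
python3 -m handwheel '[[[2,10,1,0,0,0,-0.5],[3,40,1,0,0,0,-0.5],[3,65,1,0,0,0,-0.5],[3,80,1,0,0,0,-0.5],[3,87,1,0,0,0,-0.5]]]'; python3 -m handwheel '[[[0,0,0,0,0,0,-0.5],[0,0,0,0,0,0,-0.5]]]';  python3 - <<'E'
from h import *
go(629.1,62.4,26.2,-0.063)
E
```

```text
clock: 18.68
eef_pos: [627.0, 62.1, 29.8]
eef_rot: [-1.57, 0.004, -0.063]
wrist_force: [0.6, -0.7, -1.3]
finger_gap: 39.7
clock: 18.85
eef_pos: [626.6, 62.0, 29.9]
eef_rot: [-1.571, 0.004, -0.063]
wrist_force: [-0.4, 0.2, -0.8]
finger_gap: 39.5
shift [2.4 3.7 0.6] turn [-0.02  0.01 -0.24]
```

```bash
python3 -m handwheel '[[[1,1,0.5,0,0,-0.2,-0.5],[2.4,2,0.5,0,0,-0.2,-0.5],[2.4,2.5,0.5,0,0,-0.2,-0.5],[2.4,2.5,0.5,0,0,-0.2,-0.5],[2.4,2.5,0.5,0,0,-0.2,-0.5]]]'; python3 -m handwheel '[[[0,0.5,0,0,0,0,-0.5],[0,0.5,0,0,0,0,-0.5],[0,1,0,0,0,0,-0.5],[0,1,0,0,0,0,-0.5]]]'
```

```text
clock: 19.27
eef_pos: [629.2, 62.4, 27.7]
eef_rot: [-1.57, 0.0, -0.063]
wrist_force: [0.4, 0.4, -1.7]
finger_gap: 39.8
clock: 19.6
eef_pos: [629.2, 62.4, 26.6]
eef_rot: [-1.571, 0.0, -0.063]
wrist_force: [0.2, 0.8, -0.8]
finger_gap: 40.1
```

```bash
python3 -m handwheel '[[[0,0.3,0,0,0,0,-0.5],[0,0.6,0,0,0,0,-0.5],[0,0.6,0,0,0,0,-0.5]]]'
```

```text
clock: 19.85
eef_pos: [629.2, 62.4, 26.3]
eef_rot: [-1.57, 0.0, -0.063]
wrist_force: [-1.9, -0.9, 2.9]
finger_gap: 39.9
```

```bash
python3 -m handwheel '[[[0,-0.2,0,0,0,0,-0.1],[0,-0.2,0,0,0,0,0],[0,-0.2,0,0,0,0,0.1],[0,-0.2,0,0,0,0,0.3],[0,-0.2,0,0,0,0,0.5]]]'; python3 -m handwheel '[[[0,0,0,0,0,0,0.7],[0,0,0,0,0,0,0.8],[0,-10,0,0,0,0,0.9],[0,-35,0,0,0,0,1],[0,-70,0,0,0,0,1]]]'
python3 - <<'E'
from h import *
go(455,10,140,-0.1)
E
```

```text
clock: 20.27
eef_pos: [629.2, 62.4, 26.4]
eef_rot: [-1.57, 0.0, -0.063]
wrist_force: [0.4, -0.3, 0.5]
finger_gap: 61.3
clock: 20.68
eef_pos: [627.9, 62.3, 95.4]
eef_rot: [-1.571, 0.005, -0.063]
wrist_force: [0.7, -0.6, 0.3]
finger_gap: 93.2
shift [-169.5  -43.7  -63. ] turn [ 0.01  2.13 -0.28]
```

Now I move to a viewing pose 70 mm short of the wrench head to get its yaw.

```bash
python3 -m handwheel '[[[-32,-9,-12,0,0.4,0,1],[-65,-18,-24,0,0.8,0,1],[-98,-27,-36,0,1.2,0,1],[-130,-36,-48,0,1.6,-0.2,1],[-160,-43,-59,0,2,-0.3,1]]]'; python3 -m handwheel '[[[-8,0,-4,0,0,0,1],[-8,0,-4,0,0,0,1],[-8,0,-4,0,0,0,1],[-8,0,-4,0,0,0,1]]]'
python3 - <<'E'
from h import *
p,d,c,T=grab("wrist");cv2.imwrite("pics/w7.png",p[:,:,::-1]); P=cloud(d,c,T); np.savez("w7.npz",p=p,P=P)
print(tool_T()[:3,3])
o=np.array([448.5,-27.5]); z=P[...,2]
items(P,o,1.427)
u=np.array([np.cos(1.427),np.sin(1.427)]); v=np.array([u[1],-u[0]]); a=(P[...,:2]-o)@u; b=(P[...,:2]-o)@v
m=(abs(a-112)<36)&(abs(b)<34)
t=P[m&(abs(z-44)<1.5)]; print('drum top',len(t),rect(t), cv2.minEnclosingCircle(np.float32(t[:,:2])))
s=P[m&(z>32)&(z<39)&(a>125)]; print('shank top',len(s),s.mean(0),rect(s))
q=P[m&(z>54)]; print('drive',rect(q))
E
```

```text
clock: 21.1
eef_pos: [463.1, 13.1, 140.4]
eef_rot: [-1.571, -0.002, -0.098]
wrist_force: [0.4, -0.9, 1.0]
finger_gap: 93.8
clock: 21.43
eef_pos: [455.6, 10.0, 140.7]
eef_rot: [-1.571, -0.003, -0.098]
wrist_force: [0.0, 0.2, -0.5]
finger_gap: 94.2
[455.4770383   10.08343608 140.38123037]
108 2896 ztop 56.5 (array([462.9,  86.6,  53. ,  41. ]), np.float32(1.5114)) rack(x,y) -2.1 115.0
drum top 1251 (array([462.7,  80.8,  41.2,  40.7]), np.float32(1.4542)) ((462.5828857421875, 80.82366180419922), 20.872451782226562)
shank top 345 [472.43893999 106.63351582  35.63724992] (array([472.6, 106.4,  13.3,  15.2]), np.float32(-0.3845))
drive (array([462.6,  80.8,  12.9,  12.8]), np.float32(1.1963))
```

View pics/w7.png

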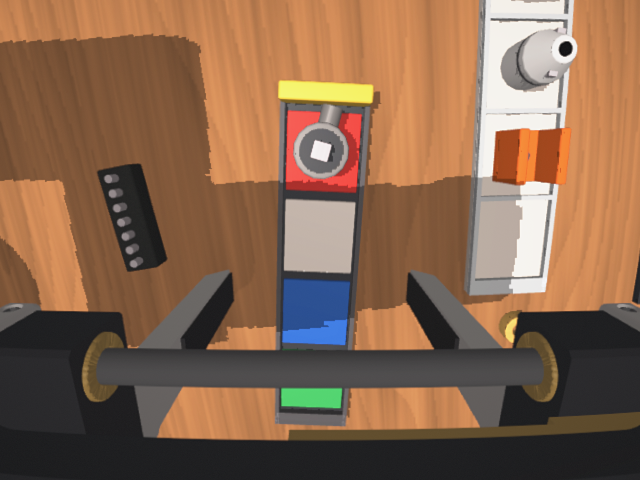

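The drum centre is (462.6, 80.8), and the drive square and shank both give y-axis 1.20, so tool yaw is -0.366. Retainer placed upright at (530,157).

Run:
```python
from h import *
go(462.6,80.8,130,-0.366)
```

```text
shift [ 0.2 10.4 71.1] turn [-0.   15.37  0.1 ]
```

```bash
python3 -m handwheel '[[[0,3,25,0,5,0,1],[0,6,50,0,10,0,1],[0,10,71,0,15.4,0.1,1],[0,10,71,0,15.4,0.1,1],[0,10,71,0,15.4,0.1,1]]]'
python3 - <<'E'
from h import *
p,d,c,T=grab("wrist");cv2.imwrite("pics/w8.png",p[:,:,::-1])
go(462.6,80.8,31,-0.366)
E
```

```text
clock: 21.9
eef_pos: [462.6, 81.6, 129.7]
eef_rot: [-1.571, 0.001, -0.363]
wrist_force: [-0.5, -0.1, 0.1]
finger_gap: 94.2
shift [ 0.1 99.  -0.1] turn [ 0.03  0.14 -0.04]
```

View pics/w8.png

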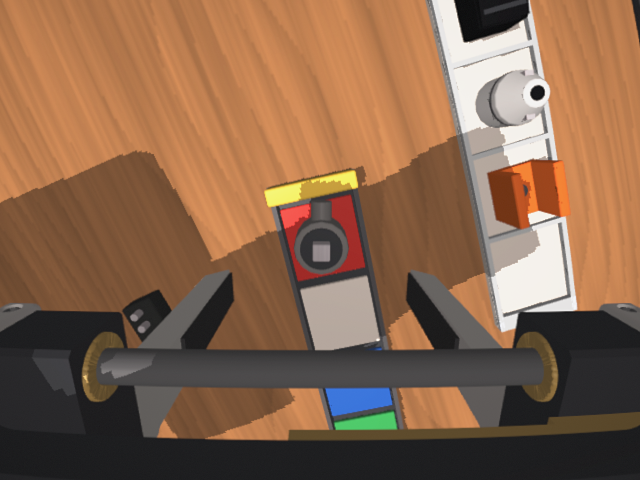

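The shank at (321,210) now points straight up the image and the drive is square to the jaws. I descend.

```bash
python3 -m handwheel '[[[0,30,0,0,0.1,0,1],[0,60,0,0,0.1,0,1],[0,84,0,0,0.1,0,1],[0,97,0,0,0.1,0,1],[0,97,0,0,0.1,0,1]]]' 30;  python3 - <<'E'
from h import *
go(462.6,80.8,30,-0.366)
E
```

```text
clock: 22.37
eef_pos: [461.3, 80.0, 30.5]
eef_rot: [-1.573, 0.005, -0.365]
wrist_force: [-0.0, 0.8, 0.2]
finger_gap: 93.9
shift [0.9 0.5 1.2] turn [ 0.14  0.09 -0.27]
```

```bash
python3 -m handwheel '[[[1,0,1,0.1,0,-0.2,0.2],[1,0,1,0.1,0,-0.2,0],[1,0,1,0.1,0,-0.2,-0.05],[1,0,1,0.1,0,-0.2,-0.1],[1,0,1,0.1,0,-0.2,-0.3]]]' 30; python3 -m handwheel '[[[0,0,0,0,0,0,-0.5],[0,0,0,0,0,0,-0.5],[0,0,0,0,0,0,-0.5],[0,0,0,0,0,0,-0.5]]]' 30;python3 -m handwheel '[[[0,0,0,0,0,0,-0.5],[0,0,0,0,0,0,-0.5],[0,0,0,0,0,0,-0.5],[0,0,0,0,0,0,-0.5]]]' 30
```

```text
clock: 22.78
eef_pos: [463.0, 80.5, 31.2]
eef_rot: [-1.571, 0.0, -0.364]
wrist_force: [0.1, 0.3, 0.3]
finger_gap: 64.0
clock: 23.12
eef_pos: [463.1, 80.5, 31.4]
eef_rot: [-1.571, -0.0, -0.364]
wrist_force: [-0.4, -0.3, 1.7]
finger_gap: 41.6
clock: 23.45
eef_pos: [463.1, 80.5, 31.4]
eef_rot: [-1.571, -0.0, -0.364]
wrist_force: [0.4, -0.7, 1.2]
finger_gap: 41.4
```

```bash
python3 -m handwheel '[[[0,-10,0,0,0,0,-0.5],[0,-35,0,0,0,0,-0.5],[0,-60,0,0,0,0,-0.5],[0,-90,0,0,0,0,-0.5],[0,-90,0,0,0,0,-0.5]]]' 30;  python3 - <<'E'
from h import *
go(624.6,-9.5,120,-0.063)
E
```

```text
clock: 23.87
eef_pos: [465.1, 80.8, 126.7]
eef_rot: [-1.568, -0.007, -0.364]
wrist_force: [0.9, -0.2, -0.6]
finger_gap: 41.1
shift [181.2   7.8 -27.6] turn [ -0.12 -17.26   0.4 ]
```

```bash
python3 -m handwheel '[[[33,1,-5,0,-3.1,0,-0.5],[66,3,-10,0,-6.3,0,-0.5],[99,4,-15,0,-9.4,0,-0.5],[132,6,-20,0,-12.6,0.2,-0.5],[164,7,-25,0,-15.6,0.4,-0.5]]]'; python3 -m handwheel '[[[10,0,0,0,-1.7,0,-0.5],[14,0,0,0,-1.7,0,-0.5],[14,0,0,0,-1.7,0,-0.5]]]';  python3 - <<'E'
from h import *
p,d,c,T=grab("side");cv2.imwrite("pics/s2.png",p[:,:,::-1])
go(624.6,-9.5,32,-0.063)
E
```

```text
clock: 24.28
eef_pos: [610.3, -1.9, 120.0]
eef_rot: [-1.569, 0.001, -0.089]
wrist_force: [0.3, 0.5, -1.9]
finger_gap: 41.4
clock: 24.53
eef_pos: [624.0, -3.1, 119.1]
eef_rot: [-1.568, 0.002, -0.061]
wrist_force: [-0.4, 0.8, -4.4]
finger_gap: 41.3
shift [ 1.6 87.4 -6.9] turn [-0.14  0.14 -0.13]
```

View pics/s2.png

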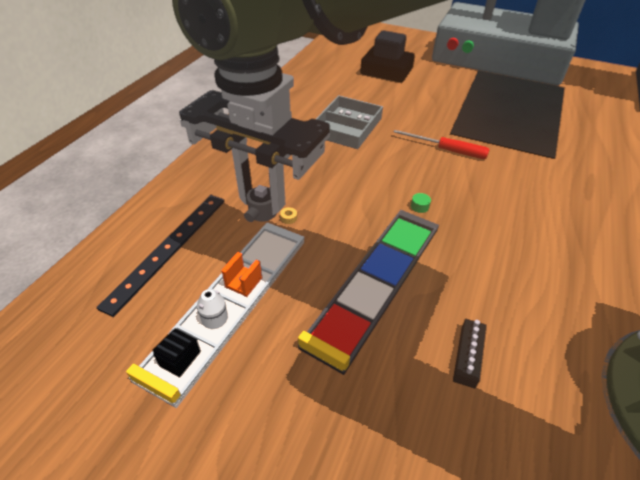

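The wrench head hangs upright in the jaws at (262,205), and the other three stand in their bays. I lower it.

```bash
python3 -m handwheel '[[[1,10,-5,-0.1,0.1,-0.1,-0.5],[1.5,40,-7,-0.1,0.1,-0.1,-0.5],[1.5,65,-7,-0.1,0.1,-0.1,-0.5],[1.5,78,-7,-0.1,0.1,-0.1,-0.5],[1.5,86,-7,-0.1,0.1,-0.1,-0.5]]]'; python3 -m handwheel '[[[0,0,0,0,0,0,-0.5],[0,0,0,0,0,0,-0.5]]]';  python3 - <<'E'
from h import *
go(624.6,-9.5,27.4,-0.063)
E
```

```text
clock: 25.0
eef_pos: [623.0, -9.3, 31.4]
eef_rot: [-1.57, 0.003, -0.062]
wrist_force: [-0.3, -0.1, -2.5]
finger_gap: 41.2
clock: 25.17
eef_pos: [623.0, -9.2, 31.8]
eef_rot: [-1.57, 0.003, -0.062]
wrist_force: [-1.1, 0.2, -2.9]
finger_gap: 41.5
shift [ 1.6  4.4 -0.2] turn [-0.03  0.04 -0.19]
```

```bash
python3 -m handwheel '[[[1,1.5,0,0,0,-0.2,-0.5],[1.6,2.5,0,0,0,-0.2,-0.5],[1.6,3.2,0,0,0,-0.2,-0.5],[1.6,3.2,0,0,0,-0.2,-0.5],[1.6,3.2,0,0,0,-0.2,-0.5]]]'; python3 -m handwheel '[[[0,0.5,0,0,0,0,-0.5],[0,0.5,0,0,0,0,-0.5],[0,1,0,0,0,0,-0.5],[0,1,0,0,0,0,-0.5]]]'
```

```text
clock: 25.58
eef_pos: [624.7, -9.3, 28.8]
eef_rot: [-1.57, -0.001, -0.062]
wrist_force: [0.1, -0.2, -2.4]
finger_gap: 41.5
clock: 25.92
eef_pos: [624.7, -9.3, 27.8]
eef_rot: [-1.57, -0.001, -0.062]
wrist_force: [-0.1, -0.1, -2.1]
finger_gap: 41.7
```

```bash
python3 -m handwheel '[[[0,0.3,0,0,0,0,-0.5],[0,0.6,0,0,0,0,-0.5],[0,0.6,0,0,0,0,-0.5]]]'
```

```text
clock: 26.17
eef_pos: [624.7, -9.3, 27.4]
eef_rot: [-1.57, -0.001, -0.062]
wrist_force: [-1.6, -0.0, -0.3]
finger_gap: 41.8
```

```bash
python3 -m handwheel '[[[0,0.1,0,0,0,0,-0.1],[0,0.1,0,0,0,0,0],[0,0.1,0,0,0,0,0.1],[0,0.1,0,0,0,0,0.3],[0,0.1,0,0,0,0,0.5]]]'; python3 -m handwheel '[[[0,0,0,0,0,0,0.7],[0,0,0,0,0,0,0.8],[0,-10,0,0,0,0,0.9],[0,-35,0,0,0,0,1],[0,-70,0,0,0,0,1]]]'
python3 - <<'E'
from h import *
go(622,-75,213,-0.063)
E
```

```text
clock: 26.58
eef_pos: [624.8, -9.3, 27.4]
eef_rot: [-1.57, -0.001, -0.062]
wrist_force: [1.0, 0.3, 0.3]
finger_gap: 61.4
clock: 27.0
eef_pos: [623.4, -9.3, 96.4]
eef_rot: [-1.57, 0.004, -0.062]
wrist_force: [0.3, -0.3, 0.0]
finger_gap: 92.9
shift [   2.3 -116.6  -65.6] turn [-0.03  0.03 -0.21]
```

Checking views from straight above: first the two far bays, then the other two.

```bash
python3 -m handwheel '[[[0,-30,0,0,0,0,1],[1,-60,-20,0,0,0,1],[2,-90,-45,0,0,0,1],[2,-116,-65,0,0,-0.2,1],[2,-116,-65,0,0,-0.2,1]]]'; python3 -m handwheel '[[[0,0,0,0,0,0,1],[0,0,0,0,0,0,1],[0,0,0,0,0,0,1]]]'
cat > chk.py <<'E'
from h import *
import sys
p,d,c,T=grab("wrist");cv2.imwrite(f"pics/{sys.argv[1]}.png",p[:,:,::-1]); P=cloud(d,c,T); z=P[...,2]
print(tool_T()[:3,3].round(1))
o=np.array([631.4,98.3]); u=np.array([np.cos(1.508),np.sin(1.508)]); v=np.array([u[1],-u[0]])
items(P,o,1.508)
a=(P[...,:2]-o)@u; b=(P[...,:2]-o)@v
r=(z>12)&(z<17)&(abs(b)<25)&(abs(a)<145); h,e=np.histogram(a[r],np.arange(-162,162,2)); print('ribs',[(int(x),int(y)) for x,y in zip(e,h) if y>40])
w=(z>4)&(z<17)&(abs(b)<50)&(abs(a)<145)
for y in (-108,-72,-36,0,36,72,108):
    s=w&(abs(a-y)<3)
    if s.sum()>40: print(y,'mid x',((b[s].min()+b[s].max())/2).round(1),'w',np.ptp(b[s]).round(1))
m=(abs(a+105)<36)&(abs(b)<34)
t=P[m&(abs(z-40)<1.5)]
if len(t)>50: q=t[:,:2]; (x,y),R=cv2.minEnclosingCircle(np.float32(q)); print('wrench drum',R,((np.array([x,y])-o)@v).round(1),((np.array([x,y])-o)@u).round(1),'z sd',t[:,2].std().round(2))
m=(abs(a-36)<34)&(abs(b)<34)
t=P[m&(z>60)&(z<64)]
if len(t)>10: q=t[:,:2].mean(0); print('chuck nose',(q-o)@v,(q-o)@u)
E
python3 chk.py w9; python3 -c "
from h import *
go(627,60,213,-0.063)"
```

```text
clock: 27.42
eef_pos: [623.0, -77.7, 219.2]
eef_rot: [-1.572, -0.009, -0.065]
wrist_force: [1.0, -1.0, 0.5]
finger_gap: 93.9
clock: 27.67
eef_pos: [622.8, -77.1, 218.6]
eef_rot: [-1.572, -0.008, -0.065]
wrist_force: [-0.4, 0.3, 0.2]
finger_gap: 94.0
[622.7 -77.  218.3]
36 699 ztop 54.3 (array([632.8, 122.1,  15.4,  37. ]), np.float32(-0.0205)) rack(x,y) -0.1 23.8
-36 1023 ztop 49.3 (array([628. ,  61.8,  42.2,  40.3]), np.float32(1.5113)) rack(x,y) -1.1 -36.6
-108 1703 ztop 52.5 (array([626.6,  -3.7,  53.8,  41.4]), np.float32(1.0576)) rack(x,y) 1.6 -102.1
ribs [(-74, 64), (-72, 87), (-70, 48), (-2, 98), (0, 97)]
-108 mid x 0.1 w 71.6
-72 mid x 0.2 w 72.2
-36 mid x 0.4 w 70.9
0 mid x -0.0 w 70.6
36 mid x 0.0 w 71.3
wrench drum 20.863357543945312 -1.0 -107.4 z sd 0.8
shift [ -4.6   5.2 137. ] turn [ 0.04 -0.07  0.42]
```

View pics/w9.png

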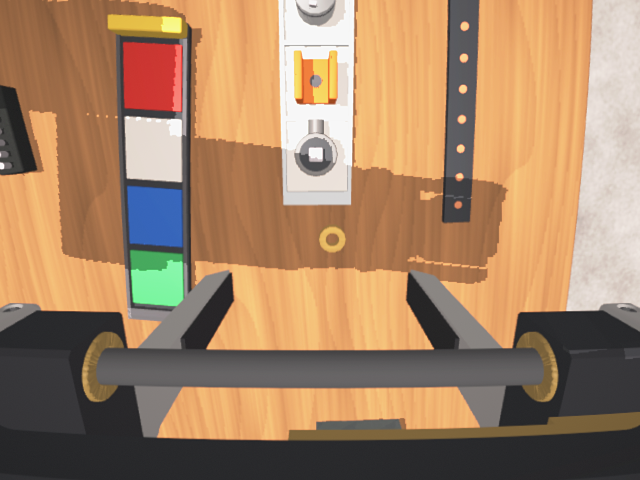

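Wrench head at (316,153) and retainer at (316,78) stand centred within about 1 mm. I check the other two.

```bash
python3 -m handwheel '[[[-1,1,38,0,0,0,1],[-2,2,76,0,0,0,1],[-3,3,110,0,0,0.2,1],[-4,5,136,0,0,0.4,1],[-4,5,136,0,0,0.4,1]]]'; python3 -m handwheel '[[[0,0,0,0,0,0,1],[0,0,0,0,0,0,1],[0,0,0,0,0,0,1]]]'; python3 chk.py w10
```

```text
clock: 28.13
eef_pos: [626.8, 64.2, 211.6]
eef_rot: [-1.571, 0.002, -0.059]
wrist_force: [-0.3, -0.9, -0.9]
finger_gap: 94.0
clock: 28.38
eef_pos: [626.7, 63.6, 211.2]
eef_rot: [-1.571, 0.003, -0.06]
wrist_force: [0.0, 0.1, 1.0]
finger_gap: 94.2
[626.7  63.4 211.3]
108 2178 ztop 48.5 (array([637.8, 205.3,  42.9,  36.5]), np.float32(1.5049)) rack(x,y) -0.3 107.2
36 1339 ztop 63.3 (array([632.7, 134.1,  38.1,  38.1]), np.float32(-0.0672)) rack(x,y) -0.9 35.8
-36 834 ztop 49.2 (array([628.3,  63.1,  41.7,  39.7]), np.float32(1.5191)) rack(x,y) -0.9 -35.3
-108 1485 ztop 52.3 (array([623.1,  -1.7,  40.9,  53.3]), np.float32(-1.4535)) rack(x,y) -2.0 -100.3
ribs [(-74, 63), (-72, 78), (-70, 54), (-2, 95), (0, 94), (70, 89), (72, 102)]
-108 mid x -0.0 w 71.2
-72 mid x -0.2 w 71.6
-36 mid x 0.1 w 71.2
0 mid x -0.1 w 71.7
36 mid x 0.2 w 71.1
72 mid x 0.0 w 71.6
108 mid x -0.6 w 71.2
wrench drum 20.778404235839844 -1.2 -106.4 z sd 0.8
chuck nose -0.9340484491470895 35.31107623969748
```

View pics/w10.png

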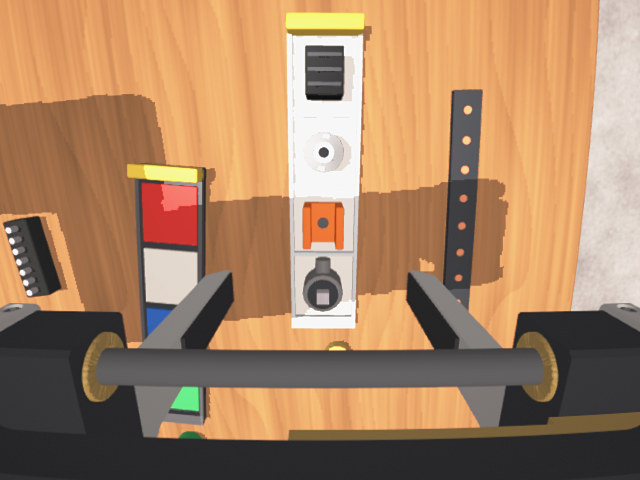

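From yellow outward the order is riser, chuck, retainer, wrench head. All are upright, flat (top heights match) and centred within about 1.5 mm. The gripper is clear, so I hand in.

```bash
python3 -c "
from cell import order,read_state
print(order.sign_off(), read_state()['clock'])"
```

```text
the job is handed in; nothing more can be done
the job is handed in; nothing more can be done
```

All four items now stand in the white rack in reverse order, and I handed the job in at about 28.5 s of the 128 s allowed. Counting from the white rack's yellow block, the order is riser (+108), chuck (+36), retainer (-36) and wrench head (-108).

- **Final wrist views:** each item was upright, with its top height matching its size standing on the 8 mm floor. Each was about 0.3–1.5 mm from its bay centre, and the gripper was clear above.
- **Forces:** the highest wrist force I read was about 6 N, at touchdown.
- **Disagreements:**
  - The scene camera read the bench about 2.4 mm too low, so I relied on the wrist and side views.
  - The jaws closed to 36.9–37.6 mm on the 38 mm chuck, which I took for pad give. It stood centred and upright afterwards.
  - Seen from an angle, some outlines were off because of hidden parts: the chuck in the side view, and the wrench head with its shank included. I judged those two from the wrist camera, using the chuck nose and the drum top.

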